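Feel for the hidden lid release of a block incubator

TASK

The lid of the white block incubator is held by a release key that sits down in a notch hidden somewhere along the grey front ledge. With the fingertips, touch down on the ledge near one of its ends, feel along it until you find the notch, and press the key in it fully down, so that the lid rises ajar; then move clear. Do not push or lift the lid itself, and leave everything else on the bench where it stands.

Things in the scene. Friction and masses are not known exactly. Their poses are not given: they have to be found in the camera images.
- incubator: white benchtop block incubator, fixed to the bench, 220 mm deep (its x), 320 mm wide (its y), 82 mm tall with the lid shut; origin under its centre on the bench, its z up, its -x side the front, towards the robot. Along the front runs a flat grey ledge over the full width, 55 mm deep (x from -110 to -55 mm), its top 70 mm above the bench; the lid lies behind it.
- ledge_mid (a point): middle of the ledge's top front edge (not the notch); axes as the incubator's. The ledge's middle part (y -67 to +67 mm) lies 0.5 mm lower than its end sections. In it is one notch, open to front and top, 44 mm wide (along y), 40 mm deep from the front edge; its centre is anywhere from y -45 to +45 mm, and no reading gives it. The release key forms its floor.
- ledge_end_left: the left (+y) end section of the grey ledge, 55 mm by 93 mm (y from +67 to +160 mm of the incubator), flat and rigid; origin at the centre of its top face, axes as the incubator's
- ledge_end_right: the right (-y) end section of the grey ledge, as the left one (y from -160 to -67 mm of the incubator); origin at the centre of its top face
- release_key (a joint): how far the grey release key is pressed down, in m: 0 up, 0.008 fully down at a rigid stop. Its top (39 x 42 mm) lies 6 mm below the ledge's top when up and 14 mm below when fully down. It slides stiffly (about 6 N), has no spring and stays where it is left. It lifts the lid as it goes down.
- lid: white flat lid behind the ledge, 158 x 300 x 12 mm, its front edge 57 mm behind the ledge's front edge, hinged along its far edge; origin on the hinge line, 105 mm behind the incubator's centre and 70 mm up. Shut it lies level; the key raises its front edge by up to 19 mm (0.12 rad) and it stays there.
- tip_box: yellow box of pipette tips, 85 x 122 x 45 mm, standing to the left of the incubator; origin under its centre
- marker: white marker pen with a blue cap, 135 mm long, 15 mm thick, lying in front of the incubator; origin under its middle, x along the pen
- reagent: white reagent bottle, 48 mm across, 95 mm tall, standing to the right of the incubator; origin under its centre
- beaker: glass beaker, 70 mm across, 85 mm tall, standing to the right of the incubator; origin under its centre
- specimen_jar: small clear jar, 44 mm across, 60 mm tall, standing in front of the incubator; origin under its centre
- tube_rack: blue rack of capped tubes, 75 x 150 mm, 94 mm tall, far left; origin under its centre
- calculator: black calculator, 120 x 80 x 14 mm, lying at the left; origin under its centre

How it is judged:
By the outcome, as a careful person would: the job done as asked, in the order asked, and still so for the second after the job is handed in, with the robot touching nothing.
It also fails if it takes over 56 s, if anything falls off the work surface, if the arm or the gripper's body presses on something with over 40 N, if the wrist force passes 120 N, or if a joint passes its speed limit or range.

ROBOT

A 6-joint arm with a two-finger parallel gripper is mounted at the origin on the work surface. World frame = base frame: x ahead of the robot, y to its left, z up, the work surface at z = 0. Lengths are in m, angles in rad, forces in N, time in s.
With the tool pointing down it reaches from about 0.3 to 0.875 m from the base axis. Payload 6.4 kg.
Tool frame: the origin (TCP) lies on the centre line of the jaws, within the pads' length; the fingertips stand 11 mm ahead of it and the grasp point (between the pads) lies 8 mm behind it; z points along the fingers, y is the line along which they close (so a half turn about z gives the same grasp; the last joint's range is limited). The gripper opens to 85 mm and grips with 20 to 120 N. Pads are 22 mm wide; open, the fingers measure 114 mm over their backs; the gripper's body (76 mm by 85 mm) begins 54 mm behind the grasp point. The pads swing forward as they close: fully open they stand 13 mm farther back than shut.
Start: joints at [1.069, 0.181, 1.607, -0, 1.354, -0.206], TCP at [0.168, 0.55, 0.242] pointing down, gripper open.
Joint ranges: [-2.99, 2.99], [-0.89, 2.07], [0.3, 2.58], [-1.14, 4.28], [0, 2.63], [-3.12, 3.12]. Speed limits (rad/s): [2.57, 2.57, 3.01, 3.14, 3.14, 3.14].

INTERFACE

Orientations are given as a unit quaternion [w, x, y, z].
In Python, from cell import readout, imaging, job_done gives the robot as it stands.
- The arm moves only by the tool drive_tool, never from a script. Its argument "commands" is a list of rows, each a list of 3 entries, a list of its own where there are three numbers: the shift along the tool's x, y, z in m, then the turn, a rotation vector about the tool's x, y, z in degrees, then the finger opening in m, from 0 to 0.0854. In form: [[[tx, ty, tz], [ax, ay, az], hand], ...]. A call has 1 to 5 rows; each row shifts and turns the commanded pose from where the row before left it, along the tool's axes as they then stand; what a row does not reach is not made up. A row lasts 1/10 s, in which the tool goes at most 50 mm and 8.59 degrees, less where a joint would pass 70% of its speed; a pose out of reach is approached as far as the arm can. A call with a gripper value outside its range is refused whole. The fingers move at their own pace and stop on an object; "newtons" is the grip in N (left out, the last holds). Time passes only in rows, so rows that do not move let the fingers close. It gives the time, the measured TCP pose, the force, the opening and the grip force at its end, in the units of the state.
- readout.get_state(): the state, without advancing time (a new reading comes with each control period).
- imaging.snapshot(name): name is "side" or "top" or "wrist"; returns a dict with "image" (420x560x3 uint8, red, green, blue), "K" (3x3 intrinsics, pixels), "extrinsics" (4x4, takes a point from camera to world coordinates). Camera axes: x right, y down, z forward; pixel columns grow to the right and rows downward; lengths in m; the calibration is good to about 2 mm. A picture is of the moment at which its call begins. There is no depth.
- job_done(): hands the job in; it is judged then, once.
The state is a dict: "time_s": time; "joint_pos": joint angles; "joint_velocities": joint speeds; "joint_torque": joint torques, N m; "tcp_pos": TCP position; "ee_rot": TCP orientation; "ft_force": force on the tool from outside, world axes, zero at the start; "wrist_torque": the same for the moment, N m; "grip_width": finger opening in m; "finger_force": force on a finger pad.
Only numpy, scipy, OpenCV 4.12 (cv2) and the standard library are available. Lean on these libraries where they do the work, as an engineer would, in place of code of your own. Each camera call takes 0.05 s, during which the arm holds its last target. There are 200 camera calls.

## Working session

There is one attempt and no reset: what is moved stays moved. The work goes in short steps, Python scripts to look and compute and a tool call to move; the robot and the scene stay as the last step left them, time stands still between calls to the robot, and variables do not carry over. Pictures are saved under pics/ and viewed, at most 10 in all, crops included, and the job is handed in when it is done.

Besides the shell and the picture viewer there is one more tool, called after "Request:" by a JSON object that holds its "method" and its "body", one argument or row to a line. drive_tool: Moves the arm, as the interface text tells. Its arguments: {"type":"object","properties":{"commands":{"type":"array"},"newtons":{"type":"number"}},"required":["commands"]}

```bash
mkdir -p pics
cat > h.py <<'E'
import numpy as np,cv2,pickle
from cell import readout,imaging,job_done
def snap(cam,name):
    s=imaging.snapshot(cam); cv2.imwrite(f'pics/{name}.png',s['image'][:,:,::-1]); pickle.dump(s,open(f'pics/{name}.pkl','wb')); return s
def ray(name,u,v,z):
    s=pickle.load(open(f'pics/{name}.pkl','rb')); E=np.array(s['extrinsics']); d=E[:3,:3]@np.linalg.inv(s['K'])@[u,v,1]; o=E[:3,3]
    return o+d*(z-o[2])/d[2]
def proj(name,p):
    s=pickle.load(open(f'pics/{name}.pkl','rb')); E=np.linalg.inv(s['extrinsics']); q=s['K']@(E[:3,:3]@np.array(p)+E[:3,3]); return q[:2]/q[2]
E
python3 - <<'E'
from h import *
a=snap('top','top1')['image'];b=snap('side','side1')['image']
print(readout.get_state())
E
```

```text
{'time_s': 0.1, 'joint_pos': array([ 1.06871196e+00,  1.81488580e-01,  1.60790003e+00, -2.80540852e-05,
        1.35380737e+00, -2.06341733e-01]), 'joint_velocities': array([-4.21300331e-05, -3.21789239e-03, -3.66357094e-03,  2.11333942e-04,
       -3.09866248e-04,  1.99521291e-03]), 'joint_torque': array([ 1.61958211e-03, -4.45873654e+01, -3.52242959e+01, -9.94784773e-05,
        4.05654166e-03, -2.42152095e-05]), 'tcp_pos': array([0.167362  , 0.54960195, 0.24146581]), 'ee_rot': array([-2.65212358e-04,  1.47329970e-01,  9.89087073e-01, -7.56643479e-04]), 'ft_force': array([ 0.12975523, -0.30723995, -0.82691855]), 'wrist_torque': array([0.02783068, 0.00054942, 0.02216182]), 'finger_force': 0.0, 'grip_width': 0.0851676177327972}
```

View pics/top1.png

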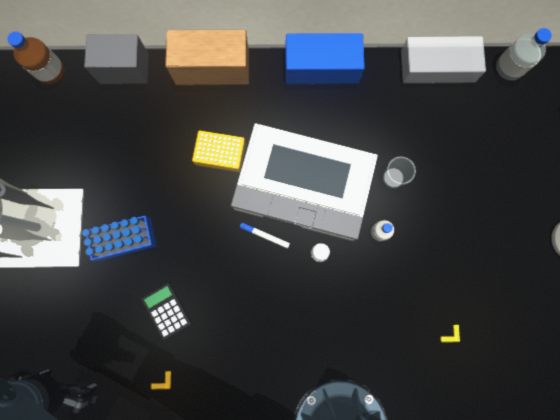

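View pics/side1.png

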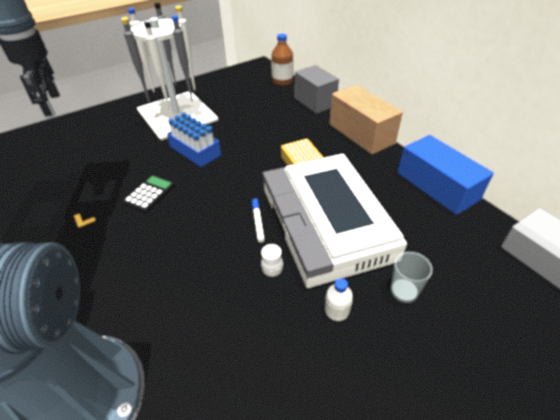

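The top view shows the incubator turned about -12°, with its ledge running from about (233,208) to (358,236) and a darker feature near (307,216). The pen and jar stand just in front of it. I'll enlarge that area.

Run:
```python
import cv2
a=cv2.imread('pics/top1.png')[110:270,180:420]
cv2.imwrite('pics/c1.png',cv2.resize(a,None,fx=3.33,fy=3.33,interpolation=cv2.INTER_CUBIC))
```

```text
(no output)
```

View pics/c1.png

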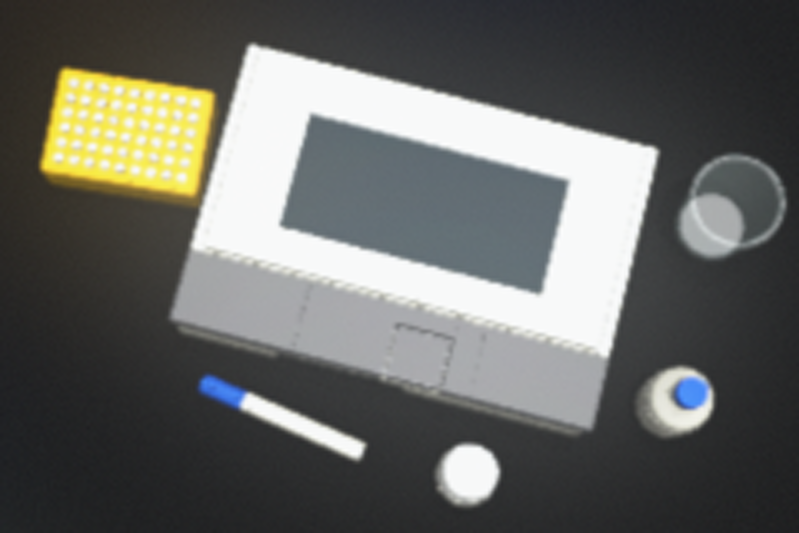

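The crop shows the ledge's front corners at about (172,320) and (593,430). The section seams are near x=300 and x=480, and there is a notch outline near (420,357). The touch has to confirm it.

Run:
```python
from h import *
f=lambda c,z:ray('top1',180+c[0]/3.33-.35,110+c[1]/3.33-.35,z)
A=f((172,320),.07);B=f((593,430),.07);C=f((192,247),.07);D=f((607,355),.07)
print(A,B,C,D,np.linalg.norm(A-B),np.linalg.norm(A-C))
T1=f((250,44),.082);T2=f((658,149),.082);print('rear',T1,T2,np.linalg.norm(T1-T2))
y=(A-B)/np.linalg.norm(A-B); x=np.array([y[1],-y[0],0]);M=(A+B)/2
print('mid',M,'yaw',np.degrees(np.arctan2(x[1],x[0])))
for c in [(390,380),(440,390),(397,324),(455,337),(307,285),(480,335)]:
  p=f(c,.07)-M; print(c,p@x,p@y)
for n,c,z in [('jar',(468,474),.06),('pen1',(205,383),.0075),('pen2',(362,452),.0075),('bottle',(692,390),.095),('tb',(195,195),.045)]:
  p=f(c,z)-M; print(n,f(c,z),p@x,p@y)
from scipy.spatial.transform import Rotation as R
q=readout.get_state()['ee_rot'];print(R.from_quat(q,scalar_first=True).as_matrix())
```

```text
[0.5392431  0.26072383 0.07      ] [ 0.45384904 -0.04704613  0.07      ] [0.59406019 0.24615015 0.07      ] [ 0.50908669 -0.05953528  0.07      ] 0.31939707074101964 0.056721293911857235
rear [0.746815   0.20189462 0.082     ] [ 0.66195743 -0.10173636  0.082     ] 0.3152658940777224
mid [0.49654607 0.10683885 0.07      ] yaw -15.507241773201404
(390, 380) -0.0021771156002294532 -0.006913998775064987
(440, 390) 1.6997425305823756e-05 -0.044231037652407594
(397, 324) 0.03946553338053574 -0.0014911595188276015
(455, 337) 0.04097959644969464 -0.04529032165760324
(307, 285) 0.05079273122072557 0.07029510796914394
(480, 335) 0.047138730011518214 -0.06277591988667255
jar [0.42365197 0.04440742 0.06      ] -0.05354883814069301 -0.07964770063374252
pen1 [0.50002993 0.2418189  0.0075    ] -0.03273125728807476 0.13099776565519244
pen2 [0.44500688 0.12113084 0.0075    ] -0.0534841069575852 -7.81487266887785e-06
bottle [ 0.47938722 -0.11521116  0.095     ] 0.04283311912008813 -0.21855424070300364
tb [0.64007289 0.24637859 0.045     ] 0.10099459684957107 0.17283338026924802
[[-9.56587619e-01  2.91443936e-01 -7.47588752e-04]
 [ 2.91444739e-01  9.56586615e-01 -1.41862511e-03]
 [ 3.01683707e-04 -1.57492002e-03 -9.99998714e-01]]
```

Request:
{"method": "drive_tool", "body": {
  "commands": [
    [[-0.029,-0.0273,0],[0,0,0],0],
    [[-0.029,-0.0273,0],[0,0,0],0],
    [[-0.029,-0.0273,0],[0,0,0],0],
    [[-0.029,-0.0273,0],[0,0,0],0],
    [[-0.029,-0.0273,0],[0,0,0],0]
  ],
  "newtons": 40
}}

```text
time_s: 0.6
tcp_pos: [0.2667, 0.3757, 0.2419]
ee_rot: [-0.0, 0.147, 0.989, -0.0]
ft_force: [0.0, -0.3, -0.4]
grip_width: 0.012
finger_force: 0.0
```

Request:
{"method": "drive_tool", "body": {
  "commands": [
    [[-0.029,-0.0273,0],[0,0,0],0],
    [[-0.029,-0.0273,0],[0,0,0],0],
    [[-0.029,-0.0273,0],[0,0,0],0],
    [[-0.029,-0.0273,0],[0,0,0],0],
    [[-0.029,-0.0273,0],[0,0,0],0]
  ]
}}

```text
time_s: 1.1
tcp_pos: [0.3657, 0.2029, 0.2421]
ee_rot: [-0.0, 0.147, 0.989, 0.0]
ft_force: [0.7, -0.1, -0.4]
grip_width: 0.0001
finger_force: 0.0
```

Request:
{"method": "drive_tool", "body": {
  "commands": [
    [[-0.029,-0.0273,0],[0,0,0],0],
    [[-0.029,-0.0273,0],[0,0,0],0],
    [[-0.029,-0.0273,0],[0,0,0],0],
    [[-0.029,-0.0273,0],[0,0,0],0],
    [[-0.029,-0.0273,0],[0,0,-1.4],0]
  ]
}}

```text
time_s: 1.6
tcp_pos: [0.4647, 0.03, 0.242]
ee_rot: [-0.0, 0.135, 0.991, 0.0]
ft_force: [0.7, -0.1, 0.9]
grip_width: 0.0
finger_force: 0.0
```

Request:
{"method": "drive_tool", "body": {
  "commands": [
    [[-0.015,-0.0135,0],[0,0,0],0],
    [[-0.015,-0.0135,0],[0,0,0],0],
    [[0,0,0],[0,0,0],0],
    [[0,0,0],[0,0,0],0]
  ]
}}

```text
time_s: 2.0
tcp_pos: [0.4855, -0.0024, 0.2418]
ee_rot: [-0.001, 0.136, 0.991, 0.0]
ft_force: [-0.8, -0.5, -0.5]
grip_width: 0.0001
finger_force: 0.0
```

Request:
{"method": "drive_tool", "body": {
  "commands": [
    [[0,0,0.03],[0,0,0],0],
    [[0,0,0.03],[0,0,0],0],
    [[0,0,0.03],[0,0,0],0],
    [[0,0,0.03],[0,0,0],0],
    [[0,0,0.012],[0,0,0],0]
  ]
}}

```text
time_s: 2.5
tcp_pos: [0.4834, -0.0009, 0.1076]
ee_rot: [-0.002, 0.135, 0.991, 0.0]
ft_force: [-0.4, 0.1, -0.2]
grip_width: -0.0001
finger_force: 0.0
```

Run:
```python
from h import *
a=snap('top','top2')['image'][110:270,180:420];b=snap('side','side2')['image'][130:290,230:430]
f=lambda i,w:cv2.resize(i[:,:,::-1],(w,400),interpolation=cv2.INTER_CUBIC)
cv2.imwrite('pics/c2.png',np.hstack([f(a,400)[:, :],f(b,400)]))
snap('wrist','w2')
s=readout.get_state();print(s['tcp_pos'],s['ft_force'])
```

```text
[ 0.4855899  -0.0018294   0.11034235] [ 0.34940194 -0.33275072 -0.07626084]
```

View pics/c2.png

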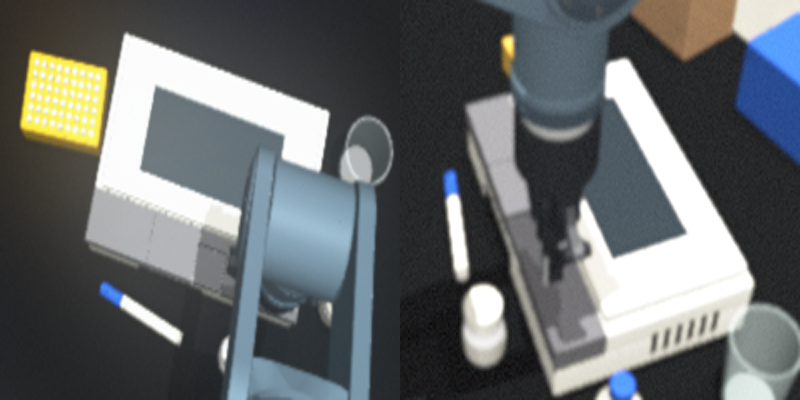

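View pics/w2.png

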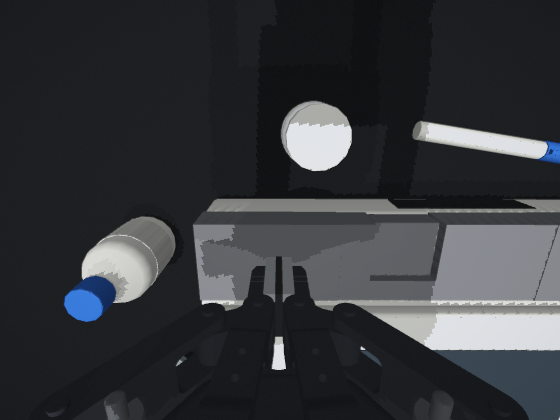

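The wrist view shows the fingers over the right end of the ledge: its front corner is near (197,222) and the notch edges are around u=370 and 440. The side view agrees that the tips are above the ledge. I'll touch down.

Run:
```python
from h import *
M=np.array([.4965,.1068,.07]);x=np.array([.9637,-.2674,0]);y=np.array([.2674,.9637,0])
for c in [(196,224),(203,300),(440,222),(435,280),(370,278)]:
  p=ray('w2',*c,.07)-M;print(c,p@x,p@y)
```

```text
(196, 224) 0.0005157004046273004 -0.1580693605982116
(203, 300) 0.05575231420668202 -0.15816247153523413
(440, 222) -0.0009687882503430035 -0.007079906014111799
(435, 280) 0.040043795357772825 -0.003212258138470397
(370, 278) 0.03857937277338465 -0.04642321166868482
```

Request:
{"method": "drive_tool", "body": {
  "commands": [
    [[0,0,0.012],[0,0,0],0],
    [[0,0,0.008],[0,0,0],0],
    [[0,0,0.003],[0,0,0],0],
    [[0,0,0],[0,0,0],0],
    [[0,0,0],[0,0,0],0]
  ]
}}

```text
time_s: 3.15
tcp_pos: [0.4861, -0.0026, 0.0875]
ee_rot: [0.0, 0.135, 0.991, -0.0]
ft_force: [-0.4, 0.3, 0.6]
grip_width: 0.0002
finger_force: 0.0
```

Request:
{"method": "drive_tool", "body": {
  "commands": [
    [[0,0,0.001],[0,0,0],0],
    [[0,0,0.001],[0,0,0],0],
    [[0,0,0],[0,0,0],0]
  ]
}}

```text
time_s: 3.45
tcp_pos: [0.486, -0.0025, 0.0853]
ee_rot: [0.0, 0.135, 0.991, -0.0]
ft_force: [-0.2, -1.4, 0.1]
grip_width: -0.0001
finger_force: 0.0
```

Request:
{"method": "drive_tool", "body": {
  "commands": [
    [[0,0,0.001],[0,0,0],0],
    [[0,0,0.001],[0,0,0],0],
    [[0,0,0.001],[0,0,0],0],
    [[0,0,0],[0,0,0],0]
  ]
}}

```text
time_s: 3.85
tcp_pos: [0.4858, -0.0025, 0.0821]
ee_rot: [-0.0, 0.135, 0.991, 0.0]
ft_force: [0.1, -0.7, 0.5]
grip_width: 0.0003
finger_force: 0.0
```

Request:
{"method": "drive_tool", "body": {
  "commands": [
    [[0,0,0.0005],[0,0,0],0],
    [[0,0,0.0005],[0,0,0],0],
    [[0,0,0],[0,0,0],0]
  ]
}}

```text
time_s: 4.15
tcp_pos: [0.486, -0.0025, 0.0812]
ee_rot: [-0.0, 0.135, 0.991, 0.0]
ft_force: [-0.0, 0.0, -0.2]
grip_width: -0.0003
finger_force: 0.0
```

Request:
{"method": "drive_tool", "body": {
  "commands": [
    [[0,0,0.0005],[0,0,0],0],
    [[0,0,0.0005],[0,0,0],0],
    [[0,0,0],[0,0,0],0]
  ]
}}

```text
time_s: 4.45
tcp_pos: [0.4861, -0.0025, 0.0811]
ee_rot: [-0.0, 0.135, 0.991, -0.0]
ft_force: [-3.7, 1.2, 9.2]
grip_width: 0.0001
finger_force: 4.1
```

Contact with the ledge at TCP z=0.081. I'll slide along +y.

Request:
{"method": "drive_tool", "body": {
  "commands": [
    [[0,0.004,0],[0,0,0],0],
    [[0,0.004,0],[0,0,0],0],
    [[0,0.004,0],[0,0,0],0],
    [[0,0.004,0],[0,0,0],0],
    [[0,0.004,0],[0,0,0],0]
  ]
}}

```text
time_s: 4.95
tcp_pos: [0.4922, 0.0163, 0.081]
ee_rot: [0.001, 0.135, 0.991, -0.001]
ft_force: [-1.4, -3.3, 5.7]
grip_width: 0.0001
finger_force: 2.8
```

Request:
{"method": "drive_tool", "body": {
  "commands": [
    [[0,0.004,0],[0,0,0],0],
    [[0,0.004,0],[0,0,0],0],
    [[0,0.004,0],[0,0,0],0],
    [[0,0.004,0],[0,0,0],0],
    [[0,0.004,0],[0,0,0],0]
  ]
}}

```text
time_s: 5.45
tcp_pos: [0.4976, 0.0355, 0.081]
ee_rot: [0.001, 0.135, 0.991, -0.001]
ft_force: [-0.5, -3.1, 6.2]
grip_width: 0.0003
finger_force: 2.8
```

Request:
{"method": "drive_tool", "body": {
  "commands": [
    [[0,0.004,0],[0,0,0],0],
    [[0,0.004,0],[0,0,0],0],
    [[0,0.004,0],[0,0,0],0],
    [[0,0.003,0.0003],[0,0,0],0],
    [[0,0,0],[0,0,0],0]
  ]
}}

```text
time_s: 5.95
tcp_pos: [0.5014, 0.0505, 0.0806]
ee_rot: [0.001, 0.135, 0.991, -0.0]
ft_force: [-1.3, -2.9, 6.2]
grip_width: -0.0005
finger_force: 3.4
```

Request:
{"method": "drive_tool", "body": {
  "commands": [
    [[0,0.003,0.0002],[0,0,0],0],
    [[0,0.003,0],[0,0,0],0],
    [[0,0.003,0],[0,0,0],0],
    [[0,0,0],[0,0,0],0]
  ]
}}

```text
time_s: 6.35
tcp_pos: [0.5039, 0.0591, 0.0804]
ee_rot: [0.001, 0.135, 0.991, -0.0]
ft_force: [-0.0, -2.5, 6.3]
grip_width: -0.0001
finger_force: 3.5
```

Request:
{"method": "drive_tool", "body": {
  "commands": [
    [[0,0.003,0],[0,0,0],0],
    [[0,0.003,0],[0,0,0],0],
    [[0,0,0],[0,0,0],0]
  ]
}}

```text
time_s: 6.65
tcp_pos: [0.5043, 0.0656, 0.0793]
ee_rot: [-0.0, 0.135, 0.991, 0.0]
ft_force: [0.4, -0.1, 0.5]
grip_width: 0.0002
finger_force: 0.0
```

Request:
{"method": "drive_tool", "body": {
  "commands": [
    [[0,0.003,0],[0,0,0],0],
    [[0,0.002,0],[0,0,0],0],
    [[0,0,0],[0,0,0],0]
  ]
}}

```text
time_s: 6.95
tcp_pos: [0.506, 0.0701, 0.0796]
ee_rot: [-0.0, 0.135, 0.991, 0.0]
ft_force: [0.2, 0.1, -0.2]
grip_width: 0.0002
finger_force: 0.0
```

Request:
{"method": "drive_tool", "body": {
  "commands": [
    [[0,0.002,0],[0,0,0],0],
    [[0,0.002,0],[0,0,0],0],
    [[0,0,0],[0,0,0],0]
  ]
}}

```text
time_s: 7.25
tcp_pos: [0.5072, 0.0738, 0.0798]
ee_rot: [0.0, 0.135, 0.991, 0.0]
ft_force: [-0.1, 0.5, 0.4]
grip_width: -0.0002
finger_force: 0.0
```

The force vanished, so the fingertips are inside the notch. I'll centre and press.

Request:
{"method": "drive_tool", "body": {
  "commands": [
    [[0,0.0025,0],[0,0,0],0],
    [[0,0.0025,0],[0,0,0],0],
    [[0,0,0.002],[0,0,0],0],
    [[0,0,0.002],[0,0,0],0],
    [[0,0,0],[0,0,0],0]
  ]
}}

```text
time_s: 7.75
tcp_pos: [0.5082, 0.0784, 0.0753]
ee_rot: [-0.0, 0.135, 0.991, -0.0]
ft_force: [-0.2, 0.2, 0.1]
grip_width: -0.0005
finger_force: 0.0
```

Request:
{"method": "drive_tool", "body": {
  "commands": [
    [[0,0,0.001],[0,0,0],0],
    [[0,0,0.001],[0,0,0],0],
    [[0,0,0.001],[0,0,0],0],
    [[0,0,0.001],[0,0,0],0],
    [[0,0,0],[0,0,0],0]
  ]
}}

```text
time_s: 8.25
tcp_pos: [0.5084, 0.0784, 0.0721]
ee_rot: [-0.0, 0.135, 0.991, -0.0]
ft_force: [-2.4, -1.0, 4.0]
grip_width: 0.0001
finger_force: 2.1
```

Request:
{"method": "drive_tool", "body": {
  "commands": [
    [[0,0,0.001],[0,0,0],0],
    [[0,0,0.001],[0,0,0],0],
    [[0,0,0.001],[0,0,0],0],
    [[0,0,0.001],[0,0,0],0],
    [[0,0,0],[0,0,0],0]
  ]
}}

```text
time_s: 8.75
tcp_pos: [0.5084, 0.0784, 0.068]
ee_rot: [-0.0, 0.135, 0.991, -0.0]
ft_force: [-2.2, 0.6, 4.7]
grip_width: 0.0002
finger_force: 2.1
```

Request:
{"method": "drive_tool", "body": {
  "commands": [
    [[0,0,0.001],[0,0,0],0],
    [[0,0,0.001],[0,0,0],0],
    [[0,0,0],[0,0,0],0]
  ]
}}

```text
time_s: 9.05
tcp_pos: [0.5085, 0.0784, 0.0669]
ee_rot: [-0.0, 0.135, 0.991, -0.0]
ft_force: [-6.4, 0.6, 13.8]
grip_width: 0.0001
finger_force: 7.1
```

Request:
{"method": "drive_tool", "body": {
  "commands": [
    [[0,0,0.0007],[0,0,0],0],
    [[0,0,0.0007],[0,0,0],0],
    [[0,0,0],[0,0,0],0],
    [[0,0,0],[0,0,0],0]
  ]
}}

```text
time_s: 9.45
tcp_pos: [0.5086, 0.0784, 0.0668]
ee_rot: [-0.0, 0.135, 0.991, -0.0]
ft_force: [-11.5, -0.4, 25.8]
grip_width: 0.0001
finger_force: 13.4
```

The key is at its rigid stop: z stalled at 0.0668 and the force rose to 26 N. I'll move clear, straight up and then back.

Request:
{"method": "drive_tool", "body": {
  "commands": [
    [[0,0,-0.005],[0,0,0],0],
    [[0,0,-0.015],[0,0,0],0],
    [[0,0,-0.03],[0,0,0],0],
    [[0,0,-0.04],[0,0,0],0],
    [[0,0,-0.04],[0,0,0],0]
  ]
}}

```text
time_s: 9.95
tcp_pos: [0.508, 0.0784, 0.1951]
ee_rot: [-0.001, 0.135, 0.991, -0.0]
ft_force: [0.6, 1.3, 0.2]
grip_width: -0.0004
finger_force: 0.0
```

Request:
{"method": "drive_tool", "body": {
  "commands": [
    [[0.03,0,-0.02],[0,0,0],0],
    [[0.03,0,-0.02],[0,0,0],0],
    [[0.03,0,0],[0,0,0],0],
    [[0,0,0],[0,0,0],0],
    [[0,0,0],[0,0,0],0]
  ]
}}

```text
time_s: 10.45
tcp_pos: [0.422, 0.1026, 0.2346]
ee_rot: [0.001, 0.135, 0.991, 0.0]
ft_force: [0.1, 0.2, 0.3]
grip_width: -0.0003
finger_force: 0.0
```

Run:
```python
from h import *
b=snap('side','side3')['image'][130:330,230:450]
cv2.imwrite('pics/c3.png',cv2.resize(b[:,:,::-1],(660,600),interpolation=cv2.INTER_CUBIC))
s=readout.get_state();print(s['tcp_pos'],s['ft_force'])
```

```text
[0.42239625 0.10241475 0.23443383] [ 0.28910831 -0.22223745  0.16674604]
```

View pics/c3.png

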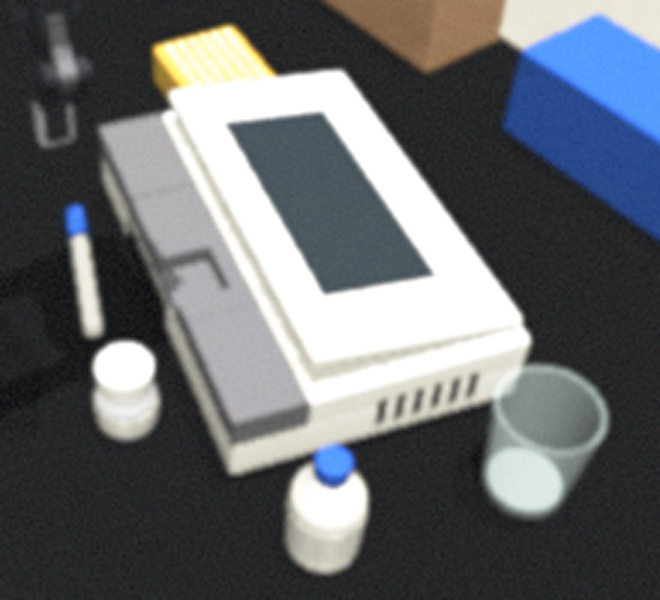

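The lid stands ajar, with its front edge raised along (170,95)–(320,365). The key is sunk in the notch at about (200,270), and everything else is where it was.

```bash
python3 -c "
from cell import job_done
print(job_done())"
```

```text
the job is handed in; nothing more can be done
None
```

I found the notch by feeling along the ledge from its right end and pressed the key to its stop. The lid now stands ajar, the arm is clear, nothing else on the bench moved as far as the final side view shows, and the job is handed in at about 10.5 s.

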